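# Find the jar that the loose lid fits and screw it home

## Robot

A 6-joint arm with a two-finger parallel gripper is mounted at the origin on a cart in front of the work surface, level with it; the furniture and walls round the work are solid. World frame = base frame: x ahead of the robot, y to its left, z up, the work surface at z = 0. Lengths are in mm, angles in rad, forces in N, time in s.
With the tool pointing down it reaches from about 300 to 875 mm from the base axis. Payload 4.2 kg.
Tool frame: the origin (TCP) lies on the centre line of the jaws, within the pads' length; the fingertips stand 19 mm ahead of it and the grasp point (between the pads) is the TCP; x points along the fingers, y is the direction in which the jaws open and shut, and the axes are right-handed (so a half turn about x gives the same grasp; the last joint's range is limited). The gripper opens to 85 mm and grips with 20 to 120 N. Pads are 22 mm wide; open, the fingers measure 114 mm over their backs; the gripper's body (76 mm by 85 mm) begins 54 mm behind the grasp point. The pads swing forward as they close: fully open they stand 13 mm farther back than shut.
Start: joints at [-1.165, 0.32, 1.565, -0, 1.257, -0.02], TCP at [237.507, -523.669, 250.338] pointing down, gripper open.
Joint ranges: [-3.11, 3.11], [-0.84, 2.01], [0.21, 2.61], [-1.34, 4.49], [0.05, 2.63], [-2.56, 2.56]. Speed limits (rad/s): [2.57, 2.57, 3.14, 3.14, 3.14, 3.14].

## Interface

Orientations are given as a rotation vector (axis times angle).
In Python, from plant import env gives the robot as it stands.
- The arm moves only by the tool apply_moves, never from a script. Its argument "moves" is one flat list of numbers, 4 for each row, row after row: the shift along the world's x, y, z in m, then the turn about the world's z in degrees. In form: [tx, ty, tz, spin, tx, ty, tz, spin, ...]. A call has 1 to 5 rows; each row is the pose to reach, as a shift and turn from the pose commanded when the call began; what a row does not reach only later rows make up. A row lasts 1/8 s, in which the tool goes at most 62.5 mm and 10.7 degrees, less where a joint would pass 70% of its speed; a pose out of reach is approached as far as the arm can. A call with a gripper value outside its range is refused whole. "fingers" is the finger opening in m, from 0 to 0.0854, set as the call begins (left out, the last holds). The fingers move at their own pace and stop on an object; "grip_force" is the grip in N (left out, the last holds). Time passes only in rows, so rows that repeat a pose let the fingers close. It gives the time, the measured TCP pose, the force and the opening at its end, in the units of the state.
- env.observe(): the state, without advancing time (a new reading comes with each control period).
- env.read_camera(name): name is "side" or "top"; returns the picture (384x512x3 uint8, red, green, blue); there is no depth.
- env.get_calibration(name): a dict with "fx", "fy", "cx", "cy" (pixels), "R" (3x3) and "t" (3): a world point X has camera coordinates R X + t. Camera axes: x right, y down, z forward; pixel columns grow to the right and rows downward; lengths in mm; the calibration is good to about 2 mm. A picture is of the moment at which its call begins. get_calibration takes no time and is no camera call.
- env.hand_in(): hands the job in, once; it reports no verdict.
The state is a dict: "time": time; "q": joint angles; "dq": joint speeds; "joint_efforts": joint torques, N m; "eef_pos": TCP position; "orientation": TCP orientation; "ft_force": force on the tool from outside, world axes, zero at the start; "ft_torque": the same for the moment, N m; "opening": finger opening in mm.
Only numpy, scipy, OpenCV 4.12 (cv2) and the standard library are available. Lean on these libraries where they do the work, as an engineer would, in place of code of your own. Each camera call takes 0.05 s, during which the arm holds its last target.

## Task

The blue screw lid standing on edge in the little rack belongs to just one of the three look-alike glass jars. Find out which by trying it on them, screw it clockwise fully home on the jar whose thread takes it, let go, and leave everything else where it stands.

Things in the scene. Friction and masses are not known exactly. Their poses are not given: they have to be found in the camera images.
- lid: Loose blue ribbed screw lid, 64 mm diameter, 22 mm tall, 50-100 g. Origin: centre of its open rim; z axis points to the closed top (z = 22 mm). Inside: bore 58 mm, top's underside at z = 17 mm, four 3.5 mm pins at z = 3 mm, tips on a 47 mm circle. At first on edge in a rack slot, axis level, top facing the robot's side, centre 35 mm up, upper half free.
- cork_disc: Loose cork disc, 64 mm diameter, 22 mm thick, on edge in the other slot of the rack, 64 mm from the lid. Origin: centre of the face away from the robot; z axis along its axis. Bystander.
- lid_rack: Fixed wooden rack 124 x 74 mm with steel hoops (39 mm high) forming two slots 64 mm apart along its x axis, at x = -32 and +32 mm; lid and disc axes lie along its x. Origin: centre of its underside; turned up to 35 degrees. To be held rim-round from above, the lid must first be laid flat: the worktop at x 0.42-0.50, y -0.04 to 0.14 is always free.
- jar_1: Clear glass jar 110 mm tall, standing fast (does not move or turn). Body 76 mm diameter to 66 mm up, shoulder to 82 mm, then threaded neck (43 mm, 53 mm over threads). Rubber foot 82 mm. Origin: centre of underside on the worktop, z up. Three look-alike jars; which one has the lid's thread, and how its thread is turned round, is drawn anew each time.
- jar_2: Second jar, same build and frame. The fitting thread: four-start, right-hand (clockwise from above goes down), 32 mm lead per turn = 5.1 mm per radian. Set on straight, the lid rests 6 to 15 mm above home, as it happens to be turned (above 11 mm its pins sit at the thread starts and may cross-thread); clockwise it goes down: at most 170 degrees to home, 1.4 mm axial play.
- jar_3: Third jar, same build and frame. Fully home: the underside of the lid's top rests on the jar's rim and the lid's origin is 93 mm above the worktop. Of the two jars that do not fit, one lets the lid spin about 10 mm above home; on the other it catches but binds about 4 mm above home and must be turned back the way it came before it lifts off.
- jar_1_rim (a point): Centre of the rim of jar_1, 110 mm above the worktop.
- jar_2_rim (a point): Centre of the rim of jar_2.
- jar_3_rim (a point): Centre of the rim of jar_3.
- mug: Dark green mug, 95 mm tall, loose bystander behind the left jar. Origin at its underside.
- kitchen_timer: Red and white kitchen timer, 60 mm, 48 mm tall, loose bystander. Origin at its underside.
- lemon_left: Lemon, 76 mm long, 64 mm high, loose bystander at the left. Origin at its underside.
- carrot: Carrot, 162 mm long, 24 mm thick, loose bystander lying left to right in front of the jars. Origin at its underside.
- clip_jar: Wire-clip storage jar, 107 mm tall, 75 mm wide, loose bystander at the back. Origin at its underside.
- lemon_right: Lemon, 84 mm long, 64 mm high, loose bystander at the right, behind the jars. Origin at its underside.
Not all that is in view belongs to the job. Leave any pink look-alike of the jar_2 alone.

How it is judged (in metres and radians):
At the end, for the whole second after the job is handed in: The lid sits level (within 3 degrees), closed top up and at rest on one of the three jars, centred within 4 mm and no more than 1.5 mm above fully home, and the fingers have let go of it (((horizontal distance between lid and jar_1_rim below 0.004 m and z of lid in the frame of jar_1_rim between -0.02 and -0.0155 m) or (horizontal distance between lid and jar_2_rim below 0.004 m and z of lid in the frame of jar_2_rim between -0.02 and -0.0155 m) or (horizontal distance between lid and jar_3_rim below 0.004 m and z of lid in the frame of jar_3_rim between -0.02 and -0.0155 m)) and angle between lid's own z axis and vertical below 0.052 rad and linear speed of lid below 0.02 m/s and angular speed of lid below 0.2 rad/s and contact force between the fingers and lid below 0.1 N); the robot touches nothing.
It fails at once if one of the bystanders (mug, timer, lemons, carrot, clip jar, cork disc) is moved more than 30 mm (distance of any of mug, kitchen_timer, lemon_left, carrot, clip_jar, lemon_right, cork_disc from where it was at the start of the episode above 0.03 m).
It also fails if it takes over 72 s, if anything falls off the work surface, if the arm or the gripper's body presses on something with over 40 N, if the wrist force passes 120 N, or if a joint passes its speed limit or range.

## Working session

There is one attempt and no reset: what is moved stays moved. The work goes in short steps, Python scripts to look and compute and a tool call to move; the robot and the scene stay as the last step left them, time stands still between calls to the robot, and variables do not carry over. Pictures are saved under pics/ and viewed, and the job is handed in when it is done.

Besides the shell and the picture viewer there is one more tool, called after ">>>" as name(argument=value, ...) on one line, values as JSON. apply_moves: Moves the arm, as the interface text tells. Its arguments: {"type":"object","properties":{"moves":{"type":"array"},"fingers":{"type":"number"},"grip_force":{"type":"number"}},"required":["moves"]}

```bash
ls; mkdir -p pics
python3 - <<'E'
from plant import env
import cv2
o=env.observe();print(o)
for n in("side","top"):
    im=env.read_camera(n);cv2.imwrite(f"pics/{n}0.png",im[:,:,::-1]);print(n,env.get_calibration(n))
E
```

```text
pics
{'time': 0.0, 'q': array([-1.16500953e+00,  3.20296498e-01,  1.56569387e+00, -1.45153730e-06,
        1.25740143e+00, -1.99791063e-02]), 'dq': array([ 0.00073115, -0.00061822,  0.00074714, -0.00069498,  0.00187649,
        0.00042276]), 'joint_efforts': array([ 1.29074891e-03, -4.15525389e+01, -2.34164983e+01, -7.72186377e-05,
        8.27866170e-03,  6.57539090e-06]), 'eef_pos': array([ 237.3186526 , -523.24564269,  249.47383271]), 'orientation': array([ 1.98664107,  0.43129989, -1.98734499]), 'ft_force': array([-0.10158288, -0.51695986, -0.58742828]), 'ft_torque': array([ 0.00244652,  0.06657754, -0.00303642]), 'opening': 85.41720634938886}
side {'fx': 430.3632171462352, 'fy': 430.3632171462352, 'cx': 254.93944045309388, 'cy': 192.71219245012082, 'R': array([[ 0.9012139 , -0.4332027 ,  0.01220325],
       [-0.15292182, -0.34422624, -0.9263494 ],
       [ 0.40549774,  0.83297282, -0.37646762]]), 't': array([-545.71397908,  202.74710057, 1241.86759564])}
top {'fx': 453.85227770305, 'fy': 453.85227770305, 'cx': 258.8585127095178, 'cy': 188.16225032618448, 'R': array([[-0.14925361, -0.98879566,  0.00254929],
       [-0.95051453,  0.14276386, -0.27593587],
       [ 0.27248025, -0.04360756, -0.96117267]]), 't': array([ 138.83310144,  622.67670344, 1472.90991115])}
```

View pics/side0.png

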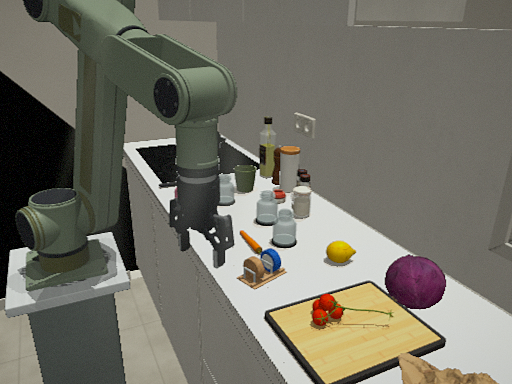

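View pics/top0.png

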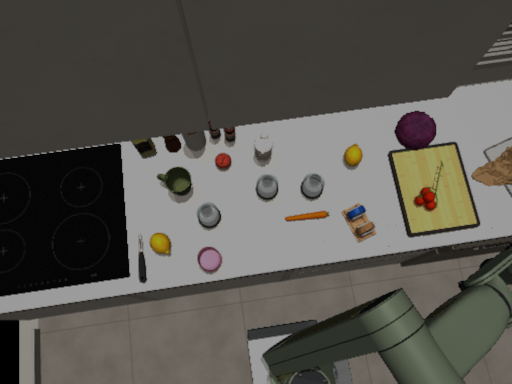

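```bash
cat > h.py <<'E'
import numpy as np,cv2
from plant import env
def proj(n,X):
    c=env.get_calibration(n);X=np.atleast_2d(np.array(X,float));p=X@np.array(c['R']).T+np.array(c['t'])
    return np.c_[c['fx']*p[:,0]/p[:,2]+c['cx'],c['fy']*p[:,1]/p[:,2]+c['cy']]
def back(n,uv,z):
    c=env.get_calibration(n);R=np.array(c['R']);t=np.array(c['t'])
    d=R.T@np.array([(uv[0]-c['cx'])/c['fx'],(uv[1]-c['cy'])/c['fy'],1]);o=-R.T@t
    return o+d*(z-o[2])/d[2]
E
python3 - <<'E'
from h import *
im=cv2.imread('pics/top0.png')
cv2.imwrite('pics/tc1.png',cv2.resize(im[140:260,185:385],None,fx=4,fy=4,interpolation=cv2.INTER_CUBIC))
im=cv2.imread('pics/side0.png')
cv2.imwrite('pics/sc1.png',cv2.resize(im[160:300,200:340],None,fx=4,fy=4,interpolation=cv2.INTER_CUBIC))
for uv in [(267,183),(313,182),(208,211)]: print(back('top',uv,110))
print(back('top',(359,223),10),back('top',(356,212),50),back('top',(365,230),50))
E
```

```text
[643.9434663   15.51572083 110.        ]
[ 624.22017706 -139.73176858  110.        ]
[576.81644199 225.26303164 110.        ]
[ 478.8559707  -290.32202275   10.        ] [ 511.72513122 -277.94080476   50.        ] [ 445.02069246 -295.36773344   50.        ]
```

View pics/tc1.png

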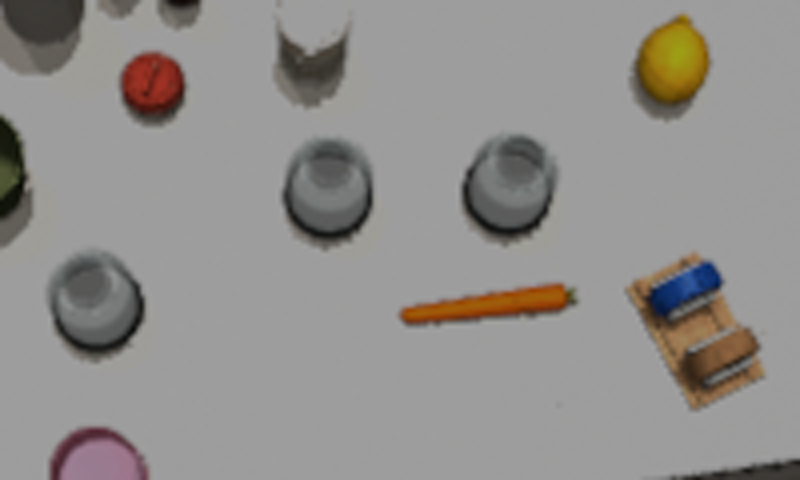

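View pics/sc1.png

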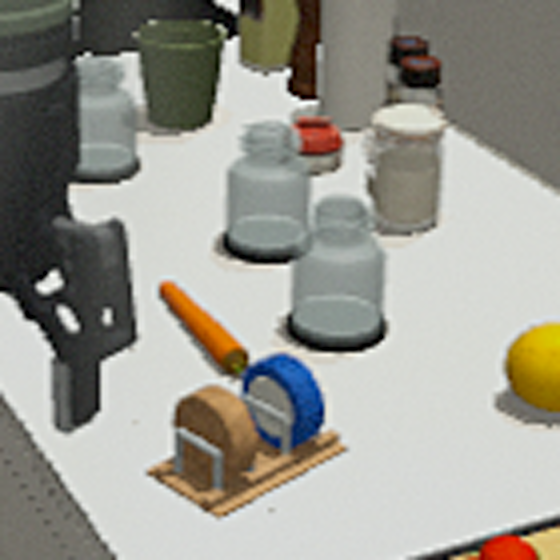

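```bash
cat >> h.py <<'E'
def circ(x,y,z,r,n=40):
    a=np.linspace(0,2*np.pi,n);return np.c_[x+r*np.cos(a),y+r*np.sin(a),z+0*a]
def draw(im,n,curves,off,s,col):
    for c in curves:
        p=(proj(n,c)-off+0.5)*s-0.5
        cv2.polylines(im,[np.round(p*8).astype(np.int32)],False,col,1,cv2.LINE_AA,3)
def overlay(src,n,curves,box,s,out):
    im=cv2.imread(src) if isinstance(src,str) else src[:,:,::-1].copy()
    u0,v0,u1,v1=box
    o=cv2.resize(im[v0:v1,u0:u1],None,fx=s,fy=s,interpolation=cv2.INTER_CUBIC)
    draw(o,n,curves,np.array([u0,v0]),s,(0,255,255));cv2.imwrite(out,o)
def jar(x,y):return [circ(x,y,0,41),circ(x,y,66,38),circ(x,y,110,21.5)]
def rack(x,y,yaw,h=8):
    c,s=np.cos(yaw),np.sin(yaw);R=np.array([[c,-s],[s,c]])
    f=lambda P:np.c_[np.array(P)[:,:2]@R.T+[x,y],np.array(P)[:,2]]
    o=[]
    for z in(0,h): o.append(f([(62,37,z),(62,-37,z),(-62,-37,z),(-62,37,z),(62,37,z)]))
    a=np.linspace(0,2*np.pi,40)
    for xc in(-43,-21,21,43): o.append(f(np.c_[xc+0*a,32*np.cos(a),35+32*np.sin(a)]))
    return o
E
cat > f.py <<'E'
from h import *
from scipy.optimize import least_squares
C=np.array([(628,290),(697,254),(764,376),(696,409)])/4+[185,140]-.4
def res(p):
    c,s=np.cos(p[2]),np.sin(p[2])
    # order: left-far,right-far,right-near,left-near
    P=[(62,37),(62,-37),(-62,-37),(-62,37)]
    X=[(p[0]+c*a-s*b,p[1]+s*a+c*b,8) for a,b in P]
    return (proj('top',X)-C).ravel()
r=least_squares(res,[480,-290,0.3]);print(r.x,r.fun.round(2))
J=[(644,15),(624,-140),(577,225)]
cs=sum([jar(*j) for j in J],[])+rack(*r.x)
overlay('pics/top0.png','top',cs,(185,160,385,260),4,'pics/to1.png')
overlay('pics/side0.png','side',cs,(210,160,330,300),4,'pics/so1.png')
E
python3 f.py
```

```text
[ 4.81203102e+02 -2.89833882e+02  3.07190810e-01] [-0.62 -0.44  0.17 -0.3   0.87 -0.14 -0.42  0.82]
```

View pics/to1.png

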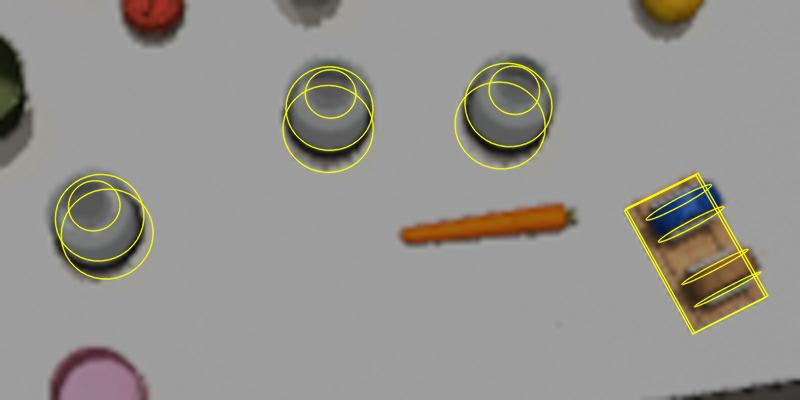

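View pics/so1.png

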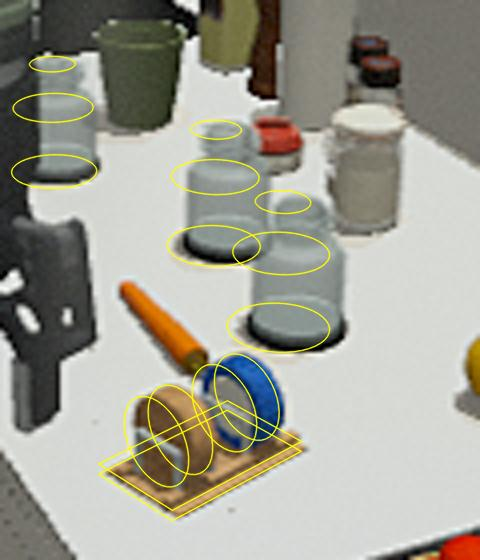

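Run:
```python
import cv2,numpy as np
t=cv2.imread('pics/top0.png');s=cv2.imread('pics/side0.png')
def c(im,u,v,w=32):
    return cv2.resize(im[v:v+w,u:u+w],(256,256),interpolation=cv2.INTER_NEAREST)
tops=[c(t,192,198),c(t,252,170),c(t,298,168)]
def c2(im,u,v,w=48): return cv2.resize(im[v:v+w,u:u+w],(256,256),interpolation=cv2.INTER_NEAREST)
sd=[c2(s,202,168),c2(s,246,182),c2(s,264,202)]
cv2.imwrite('pics/z.png',np.vstack([np.hstack(tops),np.hstack(sd)]))
```

```text
(no output)
```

View pics/z.png

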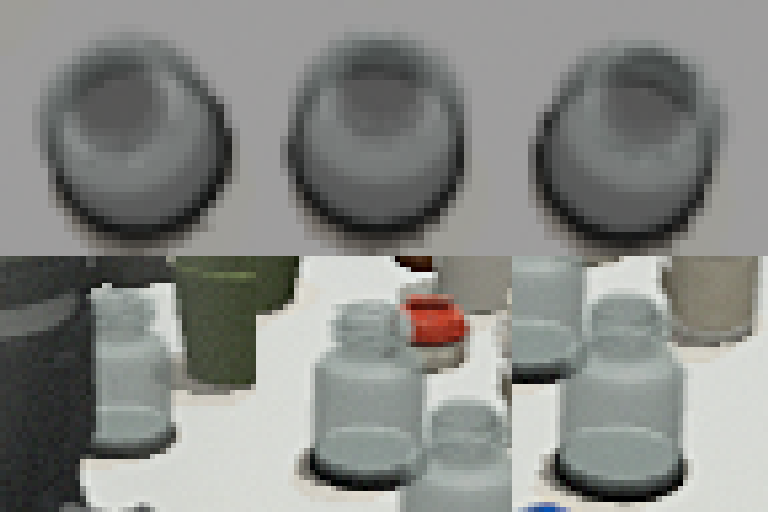

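```bash
cat > g.py <<'E'
from h import *
from scipy.optimize import least_squares
D={'J1':dict(t=(198.25,221.1,228),s=(None,235,204.9),b=(None,233.9),n=None,x0=(577,225)),
'J2':dict(t=(255.9,278.25,199.75),s=(254.8,None,225.3),b=(256.9,277.5),n=267.6,x0=(644,15)),
'J3':dict(t=(300.75,323,198.1),s=(271.5,297,247.75),b=(273.2,296),n=285.7,x0=(624,-140))}
J=[]
for k,d in D.items():
    def res(p,only=None):
        o=[]
        f=circ(p[0],p[1],0,41,200)
        for n in('top','side'):
            q=proj(n,f)+.5; e=d[n[0]]
            for v,m in zip(e,(q[:,0].min(),q[:,0].max(),q[:,1].max())): o.append(0 if v is None else m-v)
        q=proj('side',circ(p[0],p[1],40,38,200))+.5
        for v,m in zip(d['b'],(q[:,0].min(),q[:,0].max())): o.append(0 if v is None else m-v)
        o.append(0 if d['n'] is None else proj('side',(p[0],p[1],98))[0,0]+.5-d['n'])
        return np.array(o)
    r=least_squares(res,d['x0'],loss='soft_l1')
    rt=least_squares(lambda p:res(p)[:3],d['x0']);rs=least_squares(lambda p:res(p)[3:],d['x0'])
    print(k,r.x.round(1),rt.x.round(1),rs.x.round(1),res(r.x).round(1));J.append(r.x)
np.save('J.npy',J)
cs=sum([jar(*j) for j in J],[])
overlay('pics/top0.png','top',cs,(185,160,385,260),4,'pics/to1.png')
overlay('pics/side0.png','side',cs,(210,160,330,300),4,'pics/so1.png')
E
python3 g.py
```

```text
J1 [583.8 232.5] [584.5 231.8] [587.6 243.1] [-0.2 -0.1  0.2  0.   0.   1.2  0.   0.3  0. ]
J2 [656.6  13.5] [656.4  12.9] [659.4  19.1] [-0.3 -0.1 -0.   0.4  0.   0.8 -0.7  0.4 -0.2]
J3 [ 637.  -148.2] [ 638.2 -149.4] [ 638.9 -143.9] [-0.4 -0.1  0.4  0.   0.2  0.7 -0.4  0.9 -0.2]
```

View pics/to1.png

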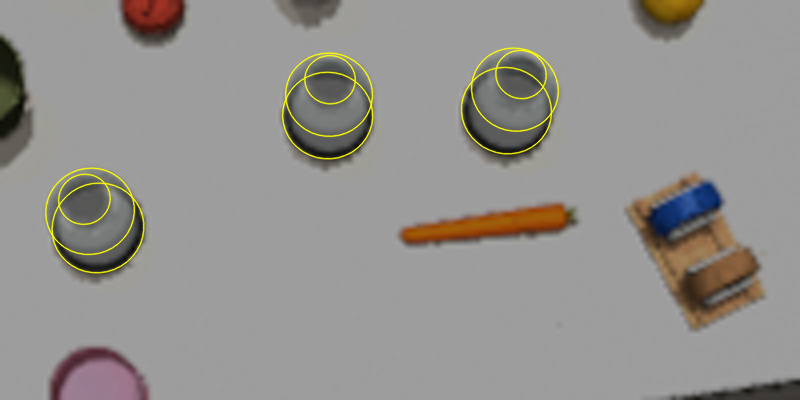

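View pics/so1.png

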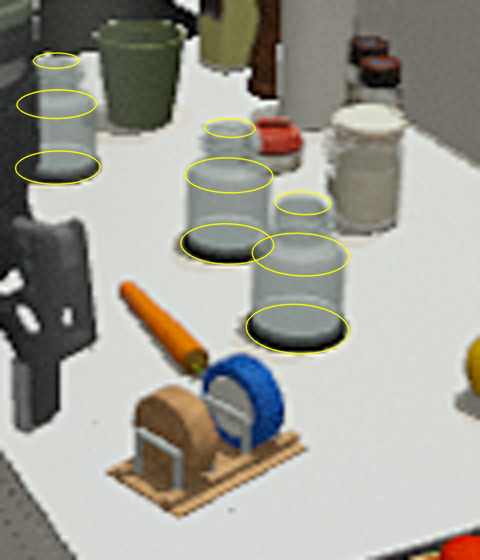

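```bash
cat >> h.py <<'E'
from scipy.spatial.transform import Rotation as Ro
def st(o=None):
    o=o or env.observe();R=Ro.from_rotvec(o['orientation']).as_matrix()
    print('t',round(o['time'],2),'pos',o['eef_pos'].round(1),'jaw yaw deg',np.degrees(np.arctan2(R[1,1],R[0,1])).round(1),'x',R[:,0].round(3),'q',o['q'].round(3),'F',o['ft_force'].round(1),'T',o['ft_torque'].round(2),'open',round(o['opening'],1))
E
python3 - <<'E'
from h import *
st()
for n,uv,z in [('clip',(263,150),107),('mug',(178,180),95),('carrotL',(287,218),12),('carrotR',(327,214),12),('timer',(223,160),48)]: print(n,back('top',uv,z).round())
E
```

```text
t 0.1 pos [ 237.3 -523.3  249.6] jaw yaw deg -65.6 x [-0.001  0.001 -1.   ] q [-1.165  0.32   1.566 -0.     1.257 -0.02 ] F [ 0.3  0.4 -0.5] T [-0.04 -0.02 -0.  ] open 85.3
clip [765.  11. 107.]
mug [704. 315.  95.]
carrotL [534. -41.  12.]
carrotR [ 527. -184.   12.]
timer [771. 154.  48.]
```

>>> apply_moves(moves=[0.274, 0.244, -0.09, 83.2, 0.274, 0.244, -0.09, 83.2, 0.274, 0.244, -0.09, 83.2, 0.274, 0.244, -0.09, 83.2, 0.274, 0.244, -0.09, 83.2], fingers=0.045, grip_force=40)

```text
time: 0.72
eef_pos: [465.3, -320.3, 175.2]
orientation: [1.356, 1.107, -1.356]
ft_force: [1.0, -0.5, 0.2]
opening: 45.1
```

>>> apply_moves(moves=[0, 0, 0, 0, 0, 0, 0, 0])

```text
time: 0.98
eef_pos: [463.9, -321.8, 175.6]
orientation: [1.36, 1.104, -1.361]
ft_force: [-0.1, -0.7, -0.9]
opening: 44.6
```

Run:
```python
from h import *
st()
```

```text
t 0.97 pos [ 463.9 -321.8  175.6] jaw yaw deg -11.9 x [-0.001 -0.    -1.   ] q [-6.270e-01  3.610e-01  1.701e+00 -1.000e-03  1.080e+00 -4.190e-01] F [-0.1 -0.7 -0.9] T [-0.03  0.04 -0.03] open 44.6
```

>>> apply_moves(moves=[0.048, 0.042, -0.03, 10, 0.048, 0.042, -0.03, 20, 0.048, 0.042, -0.03, 29.5, 0.048, 0.042, -0.03, 29.5])

```text
time: 1.48
eef_pos: [511.4, -281.2, 146.2]
orientation: [0.983, 1.337, -0.983]
ft_force: [-0.3, -0.1, -0.5]
opening: 45.1
```

Run:
```python
from h import *
st()
for n,b in(('top',(300,150,420,260)),('side',(200,200,320,300))):
    im=env.read_camera(n);overlay(im,n,rack(481.2,-289.8,.307),b,6,f'pics/{n}2.png')
```

```text
t 1.48 pos [ 511.4 -281.2  146.2] jaw yaw deg 17.3 x [ 0. -0. -1.] q [-0.522  0.415  1.696 -0.     1.03  -0.825] F [-0.3 -0.1 -0.5] T [ 0.03 -0.04  0.03] open 45.1
```

View pics/top2.png

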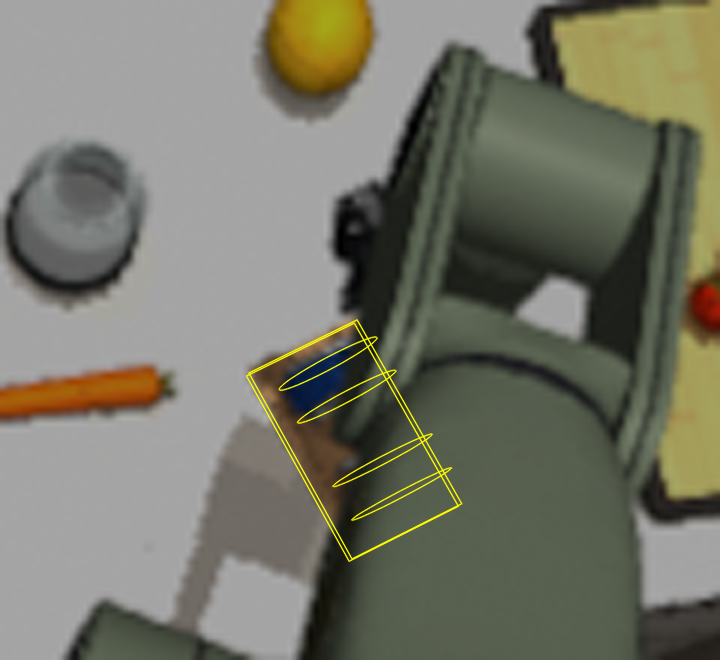

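View pics/side2.png

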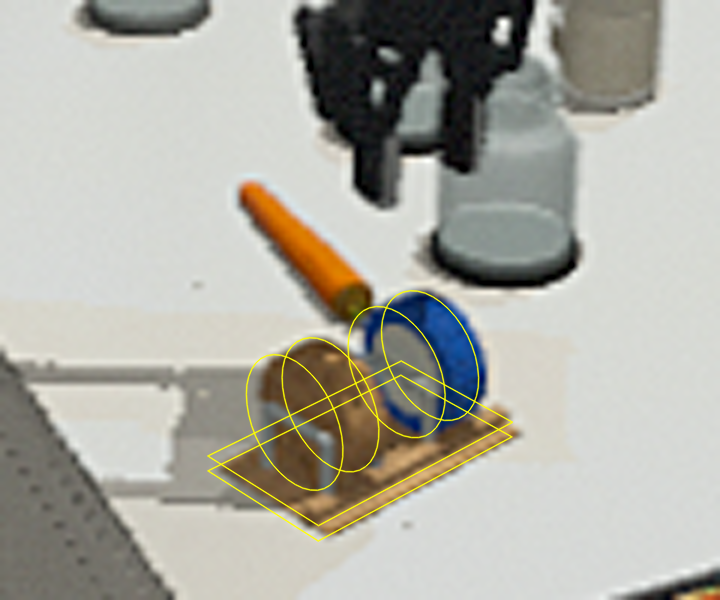

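Run:
```python
from h import *
a=np.radians(17.3);d=np.array([np.cos(a),np.sin(a),0])
for z in(19,13,10,6):
  for s in(-1,1): print(z,s,((proj('side',np.array([511.4,-281.2,146.2-z])+s*22.5*d)-[200,200]+.5)*6).round())
c=np.array([511.7,-280.1,67]);print(((proj('side',[c-11*d,c+11*d])-200+.5)*6).round())
```

```text
19 -1 [[382. 204.]]
19 1 [[453. 173.]]
13 -1 [[382. 192.]]
13 1 [[453. 162.]]
10 -1 [[382. 186.]]
10 1 [[453. 156.]]
6 -1 [[383. 178.]]
6 1 [[454. 148.]]
[[397. 312.]
 [431. 296.]]
```

>>> apply_moves(moves=[0.002, 0.001, -0.05, 0, 0.002, 0.001, -0.07, 0, 0.002, 0.001, -0.083, 0, 0.002, 0.001, -0.083, 0])

```text
time: 2.08
eef_pos: [513.8, -279.1, 62.5]
orientation: [0.981, 1.339, -0.981]
ft_force: [0.4, -0.5, 0.5]
opening: 44.9
```

Run:
```python
from h import *
st()
for n,b in(('side',(200,200,320,300)),):
    im=env.read_camera(n);overlay(im,n,[],b,6,f'pics/{n}3.png')
```

```text
t 2.08 pos [ 513.8 -279.1   62.5] jaw yaw deg 17.5 x [-0.001  0.    -1.   ] q [-0.517  0.51   1.784  0.     0.848 -0.823] F [ 0.4 -0.5  0.5] T [0.03 0.02 0.02] open 44.9
```

View pics/side3.png

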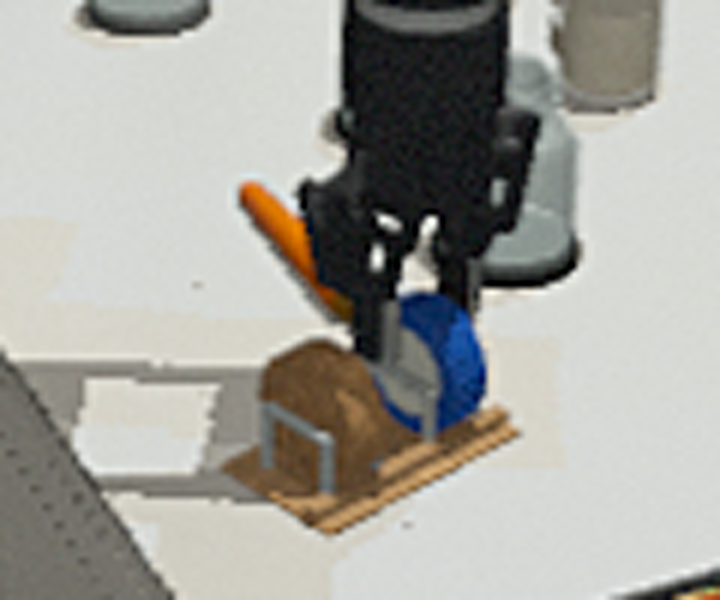

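>>> apply_moves(moves=[0, 0, 0, 0, 0, 0, 0, 0, 0, 0, 0, 0, 0, 0, 0, 0], fingers=0.0, grip_force=30)

```text
time: 2.62
eef_pos: [514.7, -279.2, 63.9]
orientation: [0.98, 1.337, -0.979]
ft_force: [-0.6, -0.9, 6.9]
opening: 20.8
```

>>> apply_moves(moves=[0, 0, 0.03, 0, 0, 0, 0.07, 0, 0, 0, 0.09, 0, 0, 0, 0.09, 0])

```text
time: 3.12
eef_pos: [514.9, -279.1, 154.2]
orientation: [0.98, 1.336, -0.979]
ft_force: [-0.2, 0.6, -1.0]
opening: 20.8
```

Run:
```python
from h import *
st()
for n,b in(('side',(200,150,320,300)),):
    im=env.read_camera(n);overlay(im,n,[],b,4,f'pics/{n}4.png')
```

```text
t 3.12 pos [ 514.9 -279.1  154.2] jaw yaw deg 17.6 x [ 0.003 -0.001 -1.   ] q [-0.516  0.409  1.683  0.     1.046 -0.824] F [-0.2  0.6 -1. ] T [ 0.01 -0.02  0.02] open 20.8
```

View pics/side4.png

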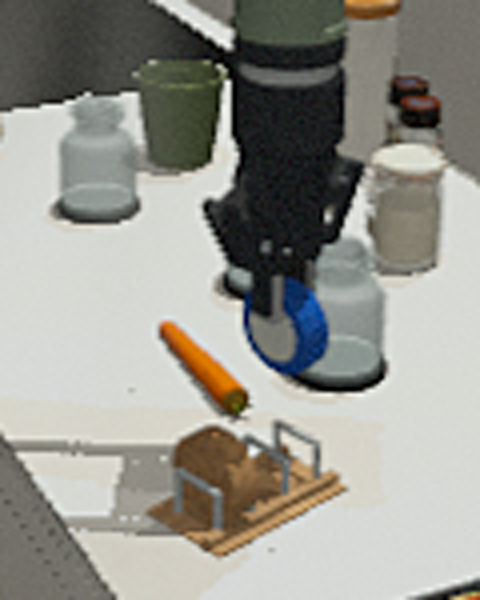

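>>> apply_moves(moves=[-0.02, 0.05, 0, -4, -0.04, 0.11, 0, -9, -0.055, 0.17, 0, -14, -0.07, 0.23, -0.02, -17.6, -0.08, 0.28, -0.05, -17.6])

```text
time: 3.8
eef_pos: [433.1, 2.9, 101.9]
orientation: [1.21, 1.209, -1.209]
ft_force: [1.1, 0.6, -0.6]
opening: 21.4
```

>>> apply_moves(moves=[-0.006, 0.04, -0.015, 0, -0.006, 0.05, -0.03, 0, -0.006, 0.05, -0.035, 0, -0.006, 0.05, -0.035, 0])

```text
time: 4.3
eef_pos: [427.6, 50.7, 67.2]
orientation: [1.208, 1.21, -1.211]
ft_force: [0.2, 0.3, -0.7]
opening: 21.0
```

Run:
```python
from h import *
st()
for n,b in(('side',(130,150,330,300)),('top',(200,140,360,280))):
    im=env.read_camera(n);overlay(im,n,[],b,4,f'pics/{n}5.png')
```

```text
t 4.3 pos [427.6  50.7  67.2] jaw yaw deg -0.0 x [-0.002 -0.    -1.   ] q [ 0.091  0.315  2.132 -0.     0.697  0.092] F [ 0.2  0.3 -0.7] T [ 0.02  0.05 -0.  ] open 21.0
```

View pics/side5.png

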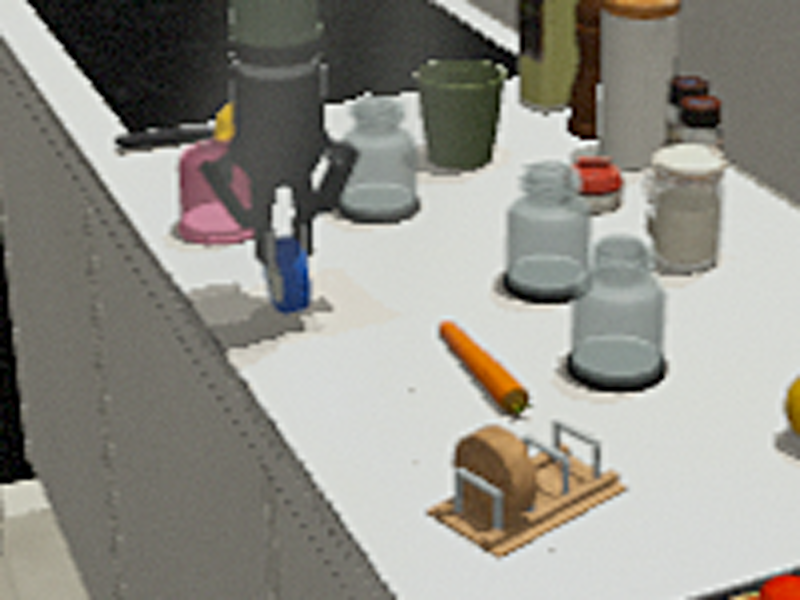

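View pics/top5.png

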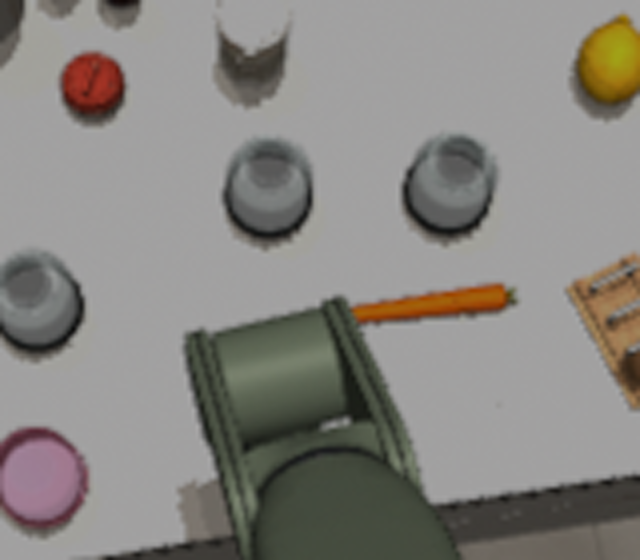

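>>> apply_moves(moves=[0.012, 0, -0.004, 0, 0.012, 0, -0.007, 0, 0.012, 0, -0.007, 0])

```text
time: 4.78
eef_pos: [440.1, 51.0, 60.6]
orientation: [1.209, 1.21, -1.21]
ft_force: [0.1, -0.1, -0.4]
opening: 21.1
```

>>> apply_moves(moves=[0, 0, -0.001, 0, 0, 0, -0.002, 0, 0, 0, -0.002, 0])

```text
time: 5.15
eef_pos: [440.4, 51.2, 59.9]
orientation: [1.209, 1.209, -1.208]
ft_force: [-1.6, -0.6, 8.6]
opening: 21.0
```

>>> apply_moves(moves=[0, 0, 0, 0, 0, 0, 0, 0, 0, 0, 0, 0, 0, 0, 0, 0], fingers=0.085)

```text
time: 5.65
eef_pos: [440.1, 51.2, 58.8]
orientation: [1.209, 1.209, -1.209]
ft_force: [-0.5, 0.6, -1.2]
opening: 85.0
```

Run:
```python
from h import *
st()
for n,b in(('side',(150,160,270,260)),):
    im=env.read_camera(n);overlay(im,n,[],b,6,f'pics/{n}6.png')
```

```text
t 5.65 pos [440.1  51.2  58.8] jaw yaw deg 0.0 x [-0. -0. -1.] q [ 0.09   0.344  2.115 -0.     0.683  0.09 ] F [-0.5  0.6 -1.2] T [-0.04 -0.01  0.04] open 85.0
```

View pics/side6.png

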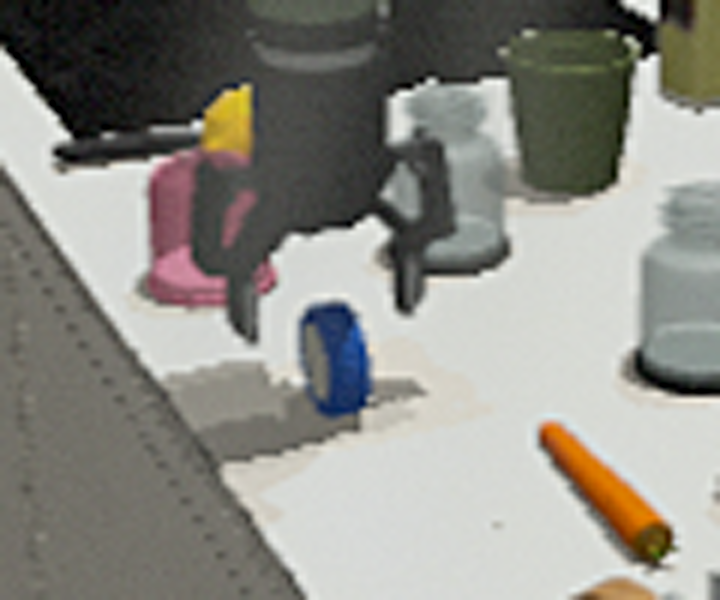

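>>> apply_moves(moves=[0.02, 0, 0, 0, 0.028, 0, 0, 0, 0.034, 0, 0, 0, 0.04, 0, 0, 0, 0.045, 0, 0, 0])

```text
time: 6.32
eef_pos: [485.2, 51.2, 58.9]
orientation: [1.209, 1.209, -1.209]
ft_force: [0.3, -0.6, 0.7]
opening: 84.9
```

Run:
```python
from h import *
st()
for n,b in(('side',(150,160,270,260)),):
    im=env.read_camera(n);overlay(im,n,[],b,6,f'pics/{n}7.png')
```

```text
t 6.33 pos [485.2  51.2  58.9] jaw yaw deg 0.0 x [-0. -0. -1.] q [0.081 0.397 2.016 0.    0.729 0.081] F [ 0.3 -0.6  0.7] T [-0.02  0.05  0.03] open 84.9
```

View pics/side7.png

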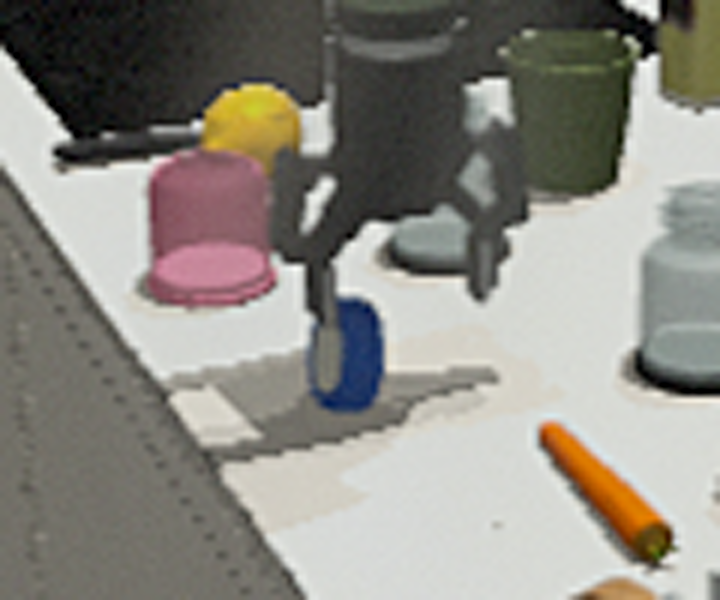

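>>> apply_moves(moves=[0.004, 0, 0.003, 0, 0.008, 0, 0.003, 0, 0.012, 0, 0.003, 0])

```text
time: 6.75
eef_pos: [497.4, 51.2, 62.0]
orientation: [1.209, 1.209, -1.209]
ft_force: [-0.1, -0.0, -1.3]
opening: 85.1
```

Run:
```python
from h import *
st()
for n,b in(('side',(150,160,270,260)),):
    im=env.read_camera(n);overlay(im,n,[],b,6,f'pics/{n}8.png')
```

```text
t 6.75 pos [497.4  51.2  62. ] jaw yaw deg 0.0 x [ 0. -0. -1.] q [ 0.08   0.407  1.985 -0.     0.749  0.079] F [-0.1 -0.  -1.3] T [ 0.06 -0.02  0.03] open 85.1
```

View pics/side8.png

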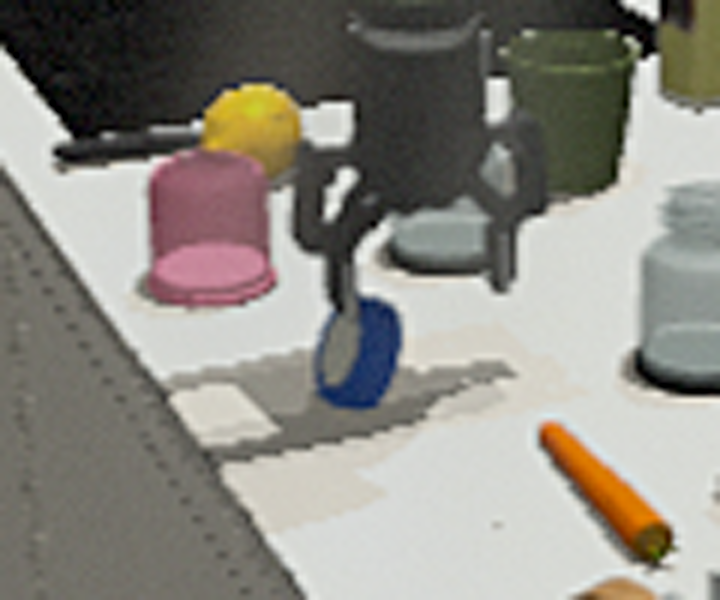

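Tipping now. Continue.

>>> apply_moves(moves=[0.004, 0, 0, 0, 0.008, 0, 0, 0, 0.013, 0, 0, 0, 0.018, 0, 0, 0, 0.018, 0, 0, 0])

```text
time: 7.42
eef_pos: [515.7, 51.2, 61.9]
orientation: [1.209, 1.209, -1.209]
ft_force: [0.4, -0.4, 0.9]
opening: 85.3
```

Run:
```python
from h import *
st()
for n,b in(('side',(150,160,270,260)),):
    im=env.read_camera(n);overlay(im,n,[],b,6,f'pics/{n}9.png')
```

```text
t 7.42 pos [515.7  51.2  61.9] jaw yaw deg 0.0 x [ 0.001  0.    -1.   ] q [ 0.077  0.429  1.944 -0.     0.768  0.077] F [ 0.4 -0.4  0.9] T [-0.01  0.    0.03] open 85.3
```

View pics/side9.png

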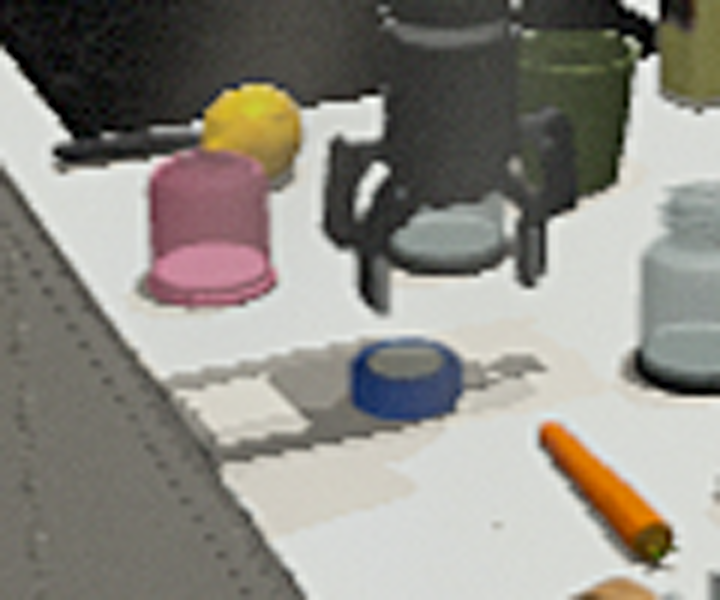

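Run:
```python
from h import *
print(back('side',(416/6+150-.5,360/6+160-.5),22))
cs=[circ(488,51,22,32),circ(488,51,0,32)]
overlay('pics/side9.png','side',[],(0,0,720,600),1,'pics/x.png')
im=cv2.imread('pics/side9.png');draw(im,'side',cs,np.array([150,160]),6,(0,255,255))
for s in(-1,1):
    draw(im,'side',[np.array([[515.7+s*42.5,51.2+w,61.9-6] for w in(-11,11)])],np.array([150,160]),6,(0,0,255))
cv2.imwrite('pics/x.png',im)
```

```text
[490.41772188  45.97516897  22.        ]
```

View pics/x.png

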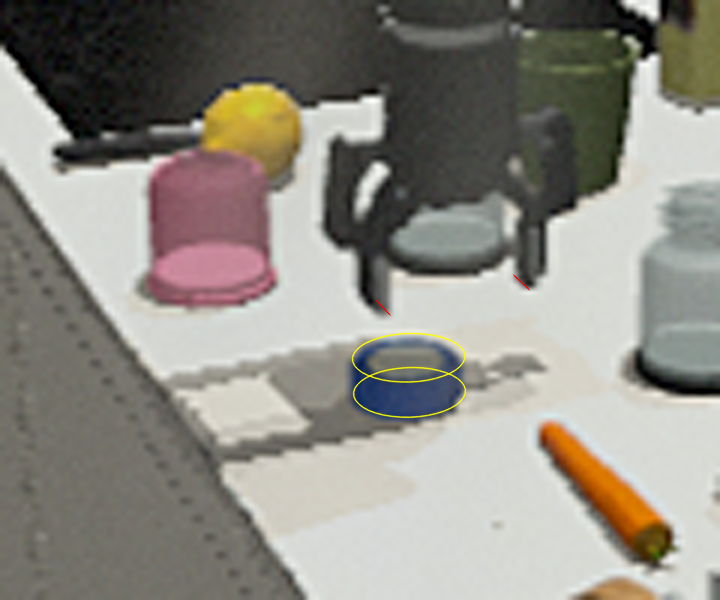

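>>> apply_moves(moves=[-0.028, 0, 0, 10, -0.028, 0, 0, 20, -0.028, 0, 0, 30, -0.028, 0, 0, 40, -0.028, 0, 0, 50])

```text
time: 8.1
eef_pos: [486.9, 51.2, 61.9]
orientation: [0.542, 1.502, -0.542]
ft_force: [0.8, -0.9, -0.3]
opening: 85.0
```

>>> apply_moves(moves=[0, 0, 0, 10, 0, 0, 0, 20, 0, 0, 0, 30, 0, 0, 0, 40, 0, 0, 0, 50])

```text
time: 8.72
eef_pos: [486.9, 51.1, 61.9]
orientation: [-0.142, 1.567, 0.142]
ft_force: [-0.9, -0.0, 0.1]
opening: 85.1
```

Run:
```python
from h import *
st()
for n,b in(('side',(150,160,270,260)),):
    im=env.read_camera(n);overlay(im,n,[circ(488,51,22,32),circ(488,51,0,32)],b,6,f'pics/{n}10.png')
```

```text
t 8.72 pos [486.9  51.1  61.9] jaw yaw deg 100.3 x [-0.  0. -1.] q [ 0.081  0.395  2.009  0.     0.739 -1.67 ] F [-0.9 -0.   0.1] T [ 0.07 -0.01  0.  ] open 85.1
```

View pics/side10.png

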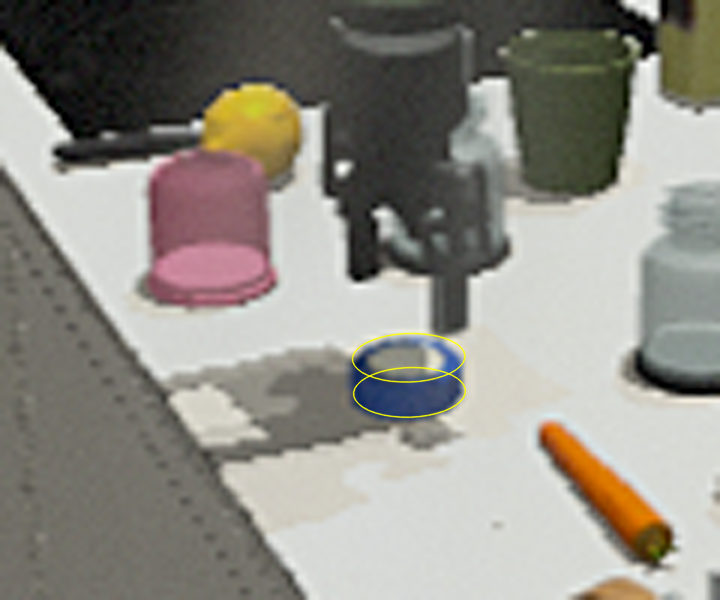

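>>> apply_moves(moves=[0.001, 0, -0.02, 0, 0.001, 0, -0.034, 0, 0.001, 0, -0.04, 0, 0.001, 0, -0.04, 0])

```text
time: 9.28
eef_pos: [487.9, 51.1, 21.5]
orientation: [-0.137, 1.568, 0.137]
ft_force: [0.5, -0.1, -0.1]
opening: 85.1
```

>>> apply_moves(moves=[0, 0, 0, 0, 0, 0, 0, 0, 0, 0, 0, 0, 0, 0, 0, 0], fingers=0.0, grip_force=40)

```text
time: 9.78
eef_pos: [488.5, 51.1, 22.9]
orientation: [-0.137, 1.565, 0.137]
ft_force: [-0.6, -0.1, 5.4]
opening: 62.5
```

Run:
```python
from h import *
st()
for n,b in(('side',(150,160,270,260)),):
    im=env.read_camera(n);overlay(im,n,[circ(488,51,22,32),circ(488,51,0,32)],b,6,f'pics/{n}11.png')
```

```text
t 9.78 pos [488.5  51.1  22.9] jaw yaw deg 100.0 x [ 0.001  0.    -1.   ] q [ 0.081  0.457  2.043 -0.     0.64  -1.665] F [-0.6 -0.1  5.4] T [-0.16  0.2  -0.  ] open 62.5
```

View pics/side11.png

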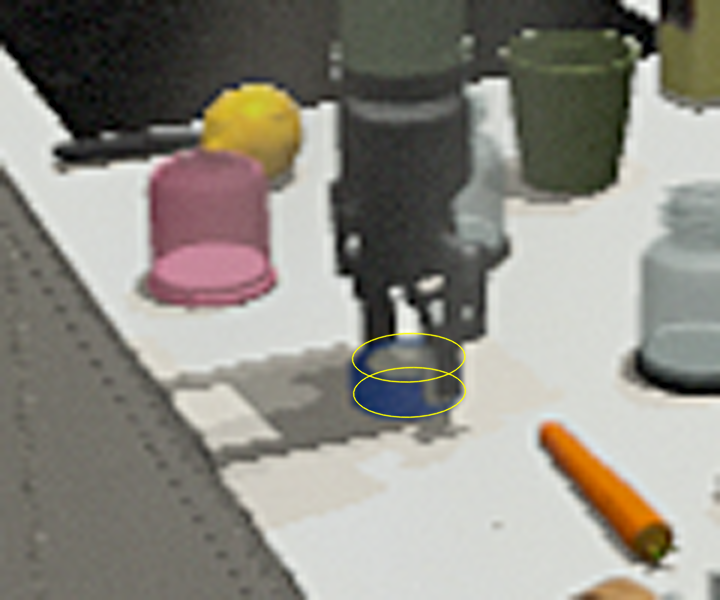

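>>> apply_moves(moves=[0, 0, 0.02, 0, 0, 0, 0.06, 0, 0.03, 0, 0.11, 0, 0.06, -0.01, 0.14, 0, 0.09, -0.02, 0.14, 0])

```text
time: 10.45
eef_pos: [580.7, 31.1, 165.6]
orientation: [-0.137, 1.559, 0.137]
ft_force: [0.0, 1.0, -0.2]
opening: 62.3
```

>>> apply_moves(moves=[0.04, -0.01, 0, 0, 0.078, -0.0176, 0, 0, 0.078, -0.0176, 0, 0, 0.078, -0.0176, 0, 0])

```text
time: 10.95
eef_pos: [655.3, 13.7, 161.4]
orientation: [-0.137, 1.568, 0.137]
ft_force: [-0.7, -0.1, -0.6]
opening: 62.5
```

Run:
```python
from h import *
st();o=env.observe()
x,y,z=o['eef_pos']
z0=z-22.7
cs=jar(656.5,13.5)+[circ(x,y,z0,32),circ(x,y,z0+22,32)]
for n,b in(('side',(225,140,325,240)),('top',(220,130,320,230))):
    im=env.read_camera(n);cv2.imwrite(f'pics/{n}12raw.png',im[:,:,::-1]);overlay(im,n,cs,b,6,f'pics/{n}12.png')
```

```text
t 10.95 pos [655.3  13.7 161.4] jaw yaw deg 100.0 x [-0.002  0.    -1.   ] q [ 0.003  0.507  1.494  0.     1.142 -1.742] F [-0.7 -0.1 -0.6] T [ 0.03  0.   -0.04] open 62.5
```

View pics/side12.png

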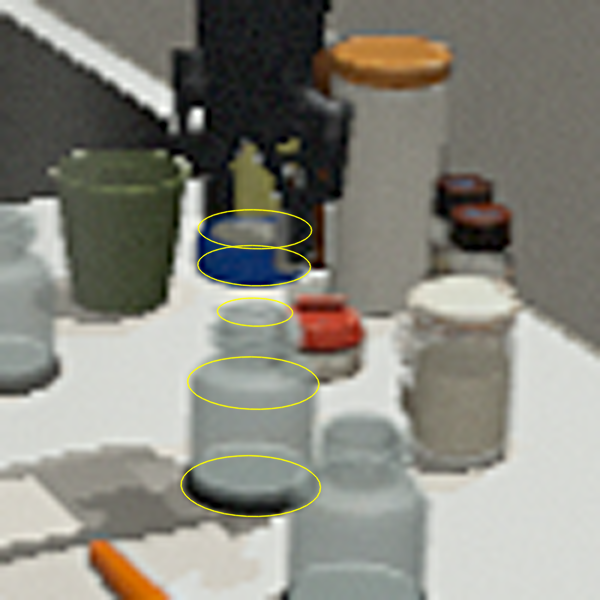

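View pics/top12.png

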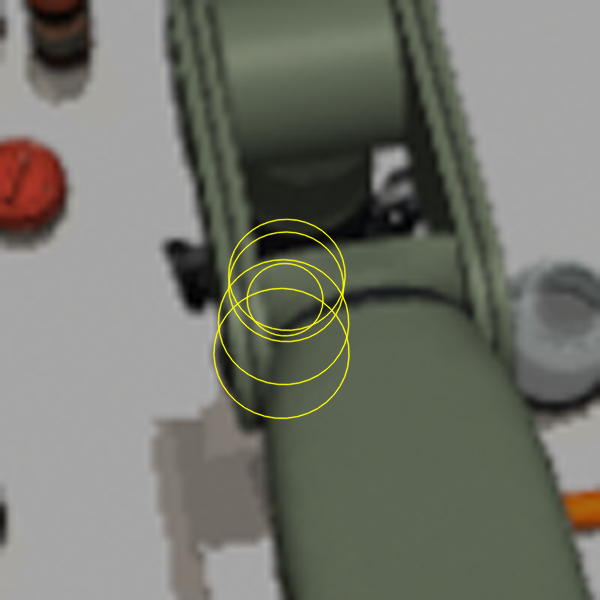

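>>> apply_moves(moves=[0.001, 0, -0.015, 0, 0.001, 0, -0.025, 0, 0.001, 0, -0.027, 0, 0.001, 0, -0.029, 0])

```text
time: 11.55
eef_pos: [657.2, 13.6, 132.7]
orientation: [-0.137, 1.567, 0.137]
ft_force: [0.0, 0.3, -0.5]
opening: 62.3
```

>>> apply_moves(moves=[0, 0, -0.001, 0, 0, 0, -0.002, 0])

```text
time: 11.8
eef_pos: [657.4, 13.5, 131.1]
orientation: [-0.137, 1.566, 0.137]
ft_force: [0.0, 0.2, -0.8]
opening: 62.6
```

>>> apply_moves(moves=[0, 0, -0.001, 0, 0, 0, -0.002, 0])

```text
time: 12.05
eef_pos: [657.8, 13.8, 129.3]
orientation: [-0.137, 1.565, 0.137]
ft_force: [1.7, 1.0, -0.3]
opening: 62.3
```

>>> apply_moves(moves=[-0.001, 0, -0.001, 0, -0.001, 0, -0.002, 0])

```text
time: 12.3
eef_pos: [657.3, 13.9, 127.6]
orientation: [-0.137, 1.563, 0.137]
ft_force: [3.6, 2.6, 1.8]
opening: 62.0
```

>>> apply_moves(moves=[0, 0, -0.001, 0, 0, 0, -0.002, 0])

```text
time: 12.55
eef_pos: [657.5, 13.9, 126.5]
orientation: [-0.137, 1.562, 0.137]
ft_force: [3.3, 1.4, 9.5]
opening: 62.5
```

>>> apply_moves(moves=[0.001, 0.0005, 0, -10, 0.001, 0.0005, 0, -20, 0.001, 0.0005, 0, -30])

```text
time: 12.92
eef_pos: [657.1, 14.3, 124.6]
orientation: [0.278, 1.553, -0.278]
ft_force: [3.2, 2.4, -0.6]
opening: 62.6
```

Run:
```python
from h import *
st()
```

```text
t 12.93 pos [657.1  14.3 124.6] jaw yaw deg 69.7 x [-0.  0. -1.] q [ 0.004  0.54   1.536  0.     1.066 -1.213] F [ 3.2  2.4 -0.6] T [ 0.42 -0.55  0.12] open 62.6
```

>>> apply_moves(moves=[0.001, 0.001, -0.001, 0, 0.001, 0.001, -0.002, 0])

```text
time: 13.18
eef_pos: [657.7, 14.3, 123.7]
orientation: [0.27, 1.555, -0.272]
ft_force: [-1.8, -1.4, 9.6]
opening: 62.6
```

>>> apply_moves(moves=[0.0, 0.0, -0.001, -10, 0, 0, -0.002, -20, 0, 0, -0.002, -20])

```text
time: 13.55
eef_pos: [658.5, 14.9, 121.9]
orientation: [0.545, 1.5, -0.544]
ft_force: [2.3, 0.4, 5.0]
opening: 62.2
```

>>> apply_moves(moves=[0.0, 0.0, -0.001, -10, 0, 0, -0.002, -20, 0, 0, -0.002, -20])

```text
time: 13.92
eef_pos: [658.6, 14.8, 120.0]
orientation: [0.814, 1.411, -0.813]
ft_force: [1.7, 0.1, 5.4]
opening: 62.1
```

>>> apply_moves(moves=[0.0, 0.0, -0.001, -10, 0, 0, -0.002, -20, 0, 0, -0.002, -20])

```text
time: 14.3
eef_pos: [658.4, 14.6, 118.2]
orientation: [1.078, 1.286, -1.078]
ft_force: [0.8, -0.7, 7.4]
opening: 62.2
```

Run:
```python
from h import *
st()
```

```text
t 14.3 pos [658.4  14.6 118.2] jaw yaw deg 10.1 x [ 0.001 -0.001 -1.   ] q [ 5.000e-03  5.480e-01  1.540e+00 -1.000e-03  1.052e+00 -1.710e-01] F [ 0.8 -0.7  7.4] T [-0.07 -0.18 -0.16] open 62.2
```

>>> apply_moves(moves=[0.0, 0.0, -0.001, -10, 0, 0, -0.0018, -20, 0, 0, -0.0018, -20])

```text
time: 14.68
eef_pos: [658.4, 14.2, 116.4]
orientation: [1.334, 1.121, -1.335]
ft_force: [1.3, -2.4, 8.1]
opening: 62.4
```

>>> apply_moves(moves=[0.0, 0.0, -0.0005, -5, 0, 0, -0.001, -10, 0, 0, -0.001, -10])

```text
time: 15.05
eef_pos: [658.3, 14.3, 115.9]
orientation: [1.459, 1.023, -1.459]
ft_force: [0.2, -1.6, 9.5]
opening: 62.6
```

Run:
```python
from h import *
st();o=env.observe()
x,y,z=o['eef_pos']
for n,b in(('side',(225,140,325,240)),):
    im=env.read_camera(n);overlay(im,n,[circ(x,y,93,32),circ(x,y,115,32)],b,6,f'pics/{n}13.png')
```

```text
t 15.05 pos [658.3  14.3 115.9] jaw yaw deg -19.8 x [ 0.001 -0.001 -1.   ] q [ 0.005  0.55   1.543 -0.002  1.048  0.352] F [ 0.2 -1.6  9.5] T [-0.13  0.08 -0.18] open 62.6
```

View pics/side13.png

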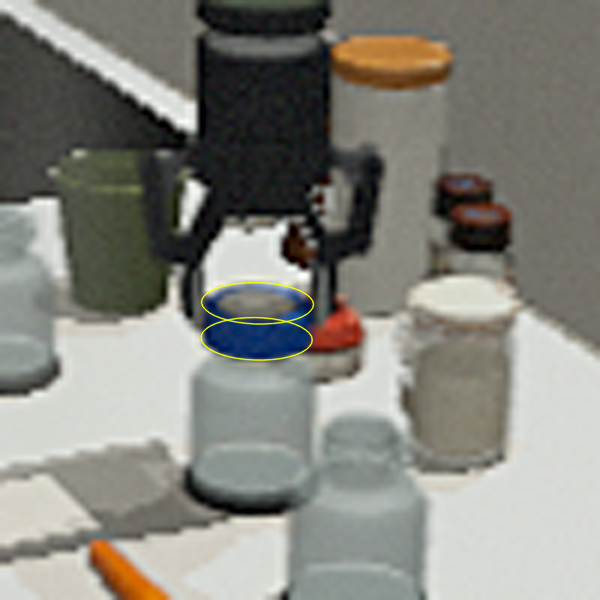

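>>> apply_moves(moves=[0.0, 0.0, -0.0005, -5, 0, 0, -0.001, -10, 0, 0, -0.001, -10])

```text
time: 15.48
eef_pos: [658.2, 14.2, 115.8]
orientation: [1.581, 0.914, -1.58]
ft_force: [-1.1, -1.4, 13.6]
opening: 62.4
```

Run:
```python
from h import *
st()
```

```text
t 15.47 pos [658.2  14.2 115.8] jaw yaw deg -29.8 x [ 0.001 -0.002 -1.   ] q [ 0.005  0.549  1.544 -0.002  1.047  0.526] F [-1.1 -1.4 13.6] T [-0.12  0.39 -0.06] open 62.4
```

>>> apply_moves(moves=[0.0, 0.0, 0, -5, 0, 0, 0, -10, 0, 0, 0, -15])

```text
time: 15.85
eef_pos: [656.9, 13.5, 115.8]
orientation: [1.753, 0.73, -1.759]
ft_force: [-5.2, -3.3, 16.4]
opening: 62.0
```

Run:
```python
from h import *
st()
```

```text
t 15.85 pos [656.9  13.5 115.8] jaw yaw deg -44.7 x [-0.002 -0.004 -1.   ] q [ 0.005  0.549  1.545 -0.004  1.05   0.787] F [-5.2 -3.3 16.4] T [-0.38  0.93  1.58] open 62.0
```

>>> apply_moves(moves=[0.0, 0.0, 0, -5, 0, 0, 0, -10, 0, 0, 0, -15])

```text
time: 16.23
eef_pos: [660.8, 16.2, 115.7]
orientation: [1.931, 0.519, -1.915]
ft_force: [9.1, 7.4, 7.4]
opening: 62.1
```

Run:
```python
from h import *
st();o=env.observe()
x,y,z=o['eef_pos']
for n,b in(('side',(240,170,290,220)),):
    im=env.read_camera(n);overlay(im,n,[],b,12,f'pics/{n}14.png')
```

```text
t 16.23 pos [660.8  16.2 115.7] jaw yaw deg -59.7 x [ 0.008  0.001 -1.   ] q [7.000e-03 5.500e-01 1.542e+00 1.000e-03 1.041e+00 1.049e+00] F [9.1 7.4 7.4] T [ 0.84 -1.47  1.26] open 62.1
```

View pics/side14.png

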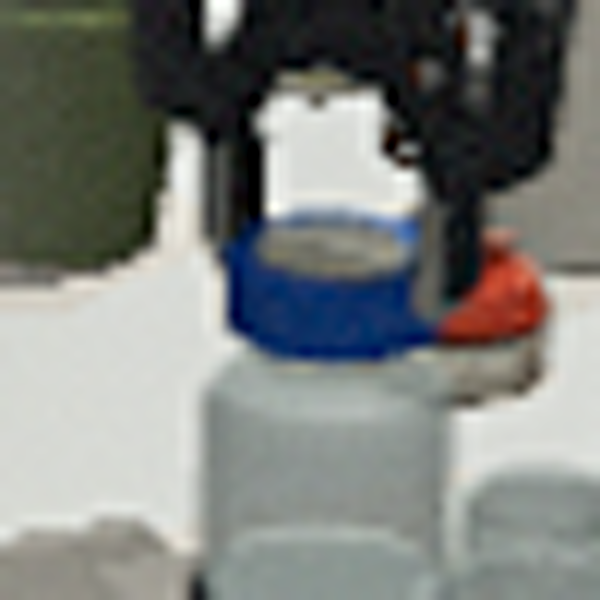

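>>> apply_moves(moves=[0, 0, 0.001, 0, 0, 0, 0.001, 0, 0, 0, 0.001, 0, 0, 0, 0.001, 0], fingers=0.085)

```text
time: 16.77
eef_pos: [657.7, 14.9, 113.6]
orientation: [1.925, 0.517, -1.928]
ft_force: [0.0, -0.8, 0.1]
opening: 84.9
```

>>> apply_moves(moves=[0, 0, 0.02, 0, 0, 0, 0.06, 0, -0.03, 0, 0.1, 0, -0.09, -0.02, 0.12, 0, -0.15, -0.05, 0.12, 0])

```text
time: 17.4
eef_pos: [514.9, -31.6, 235.5]
orientation: [1.928, 0.516, -1.922]
ft_force: [-0.7, -0.6, 0.0]
opening: 85.2
```

>>> apply_moves(moves=[-0.04, -0.05, 0, 0, -0.04, -0.11, 0, 0, -0.04, -0.17, 0, 0, -0.04, -0.23, 0, 0, -0.04, -0.23, 0, 0])

```text
time: 18.02
eef_pos: [475.0, -265.0, 233.6]
orientation: [1.929, 0.511, -1.93]
ft_force: [-0.1, 1.3, 0.2]
opening: 84.5
```

Run:
```python
from h import *
st()
for n,b in(('side',(225,140,325,240)),('top',(220,130,320,230))):
    im=env.read_camera(n);cv2.imwrite(f'pics/{n}15raw.png',im[:,:,::-1]);overlay(im,n,[circ(658,14,93,32),circ(658,14,115,32)],b,6,f'pics/{n}15.png')
```

```text
t 18.02 pos [ 475.  -265.   233.6] jaw yaw deg -60.3 x [-0.    -0.001 -1.   ] q [-5.290e-01  2.820e-01  1.663e+00 -1.000e-03  1.196e+00  5.230e-01] F [-0.1  1.3  0.2] T [ 0.07  0.01 -0.04] open 84.5
```

View pics/side15.png

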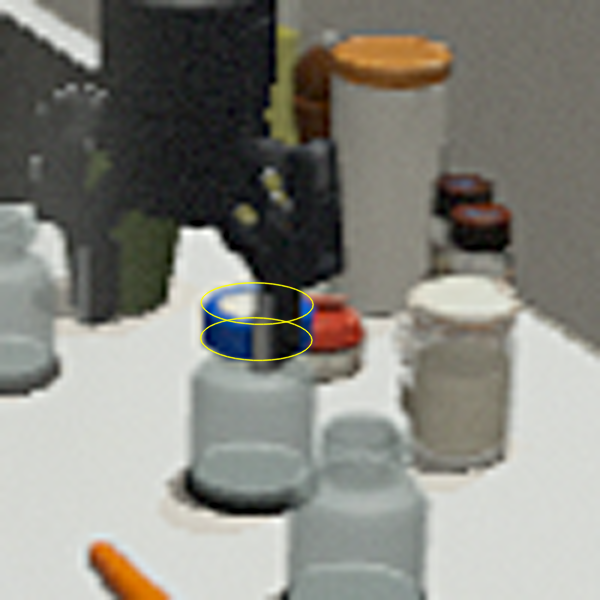

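View pics/top15.png

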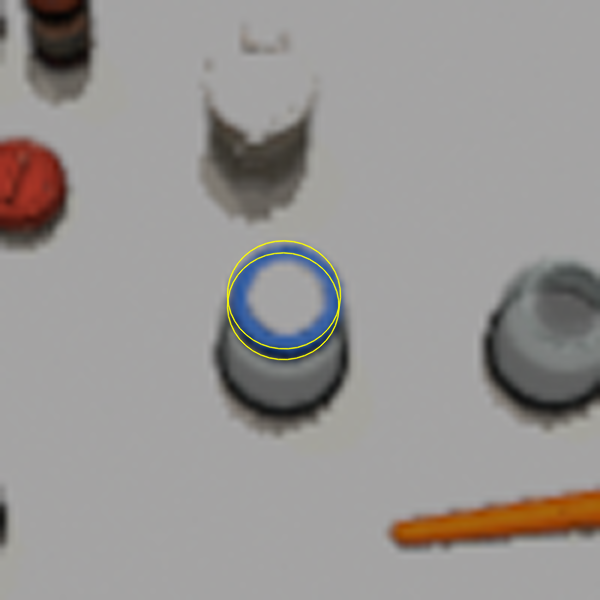

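View pics/top15raw.png

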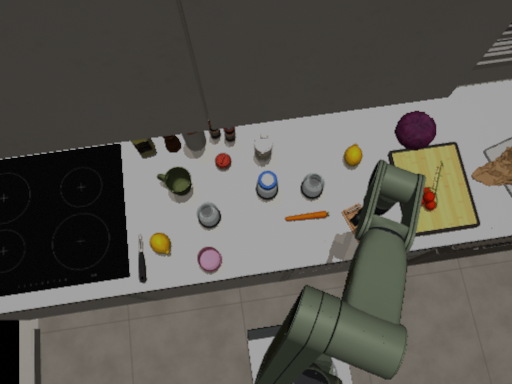

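Run:
```python
from h import *
im=cv2.imread('pics/side15raw.png')
o=cv2.resize(im[180:230,250:290],None,fx=14,fy=12,interpolation=cv2.INTER_NEAREST)
cv2.imwrite('pics/z2.png',o[:600])
for z,r in((115,32),(93,32),(97,32),(0,41)):
    q=(proj('side',circ(658,14,z,r,200))+.5-[250,180])*[14,12];print(z,q.min(0).round(),q.max(0).round())
```

```text
115 [119.  86.] [381. 169.]
93 [118. 155.] [378. 241.]
97 [118. 143.] [378. 228.]
0 [ 77. 430.] [402. 551.]
```

View pics/z2.png

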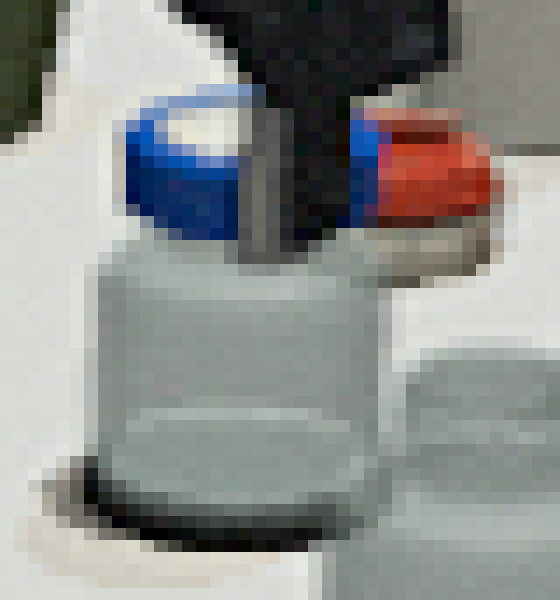

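Run:
```python
from h import *
st(); print(env.hand_in())
```

```text
t 18.12 pos [ 475.  -261.4  233.5] jaw yaw deg -60.1 x [-0.001  0.001 -1.   ] q [-5.250e-01  2.800e-01  1.666e+00  1.000e-03  1.197e+00  5.240e-01] F [-0.5  0.7 -0.8] T [0.05 0.02 0.05] open 85.2
the job is handed in; nothing more can be done
None
```

The lid is screwed fully home on the middle jar, at about x 658, y 14 mm, and let go. The job was handed in at 18 s; the hand-in gave no verdict.

**What I did:** I lifted the lid from the rack by its faces, stood it on the free worktop and tipped it so the closed top faced up. I then gripped it round the rim and set it on the middle jar first. Its thread took it, so I did not try the other two jars.

**How it went on:** It came down about 1.8 mm for every 20 degrees turned clockwise, matching the thread's lead. It passed the point where the binding jar would have stopped it, and then stopped going down. The torque rose to about 1.6 N m and the fingers slipped round the lid.

**Last checks:**
- **Height:** The tool height put the lid's origin at about 93.1 mm, against 93 for home. That rests on the grip height I measured at pick-up. In the side view the lid's lower edge is where it should be at home; 4 mm higher would have shown as about one pixel. I did not probe the height directly.
- **Position:** In the top view the lid looks level, top up and centred on the jar.
- **Bystanders:** In the last pictures none of them looks moved. The arm covers the cork disc in the final top view; I last saw it in place after lifting the lid out.
- **Arm:** It is clear, and the wrist force is about zero.

The side camera disagreed with the top camera by about 1 to 2 pixels in places, so I judged positions relative to the jar and the gripper.

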